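# Check the cured mould and put the hardness kit away

## Robot

A 6-joint arm with a two-finger parallel gripper is mounted at the origin on the work surface. World frame = base frame: x ahead of the robot, y to its left, z up, the work surface at z = 0. Lengths are in m, angles in rad, forces in N, time in s.
With the tool pointing down it reaches from about 0.275 to 0.775 m from the base axis. Payload 14.6 kg.
Tool frame: the origin (TCP) lies at the very end of the fingers, on their centre line; the grasp point (between the pads) lies 19 mm behind it; z points along the fingers, y is the line along which they close (so a half turn about z gives the same grasp; the last joint's range is limited). The gripper opens to 85 mm and grips with 20 to 120 N. Pads are 22 mm wide; open, the fingers measure 114 mm over their backs; the gripper's body (76 mm by 85 mm) begins 54 mm behind the grasp point. The pads swing forward as they close: fully open they stand 13 mm farther back than shut.
Start: joints at [0.988, 0.263, -0.048, 1.259, 0, 1.415], TCP at [0.218, 0.478, 0.231] pointing down, gripper open.
Joint ranges: [-2.65, 2.65], [-0.89, 1.7], [-1.18, 1.37], [-2.13, 2.11], [-1.35, 1.29], [-3.14, 3.14]. Speed limits (rad/s): [1.89, 1.89, 2.57, 2.79, 3.14, 3.14].

## Interface

Orientations are given as a 3x3 rotation matrix whose columns are the frame's x, y, z axes.
In Python, from cell import manip, capture, get_calibration, spotter gives the robot as it stands.
- The arm moves only by the shell command python3 -m jog 'ROWS'. ROWS is JSON, a list of rows, each a list of 7 numbers: the shift along the tool's x, y, z in m, then the turn, a rotation vector about the tool's x, y, z in degrees, then the closure, from 0 (fully open) to 1 (shut). A call has 1 to 8 rows; each row shifts and turns the commanded pose from where the row before left it, along the tool's axes as they then stand; what a row does not reach is not made up. A row lasts 1/8 s, in which the tool goes at most 62.5 mm and 10.7 degrees, less where a joint would pass 70% of its speed; a pose out of reach is approached as far as the arm can. A call is refused whole if a number of a shift passes 0.0625 or a number of a turn 10.7, either way. A call with a gripper value outside its range is refused whole. The fingers move at their own pace and stop on an object; the grip force is fixed at half the most. Time passes only in rows, so rows that do not move let the fingers close. It gives the time, the measured TCP pose, the force, the opening and the grip force at its end, in the units of the state.
- manip.get_state(): the state, without advancing time (a new reading comes with each control period).
- capture(name): name is "scene" or "top" or "wrist"; returns the picture (384x512x3 uint8, red, green, blue); there is no depth.
- get_calibration(name): a dict with "mtx" (3x3 intrinsics, pixels), "cam_to_world" (4x4, takes a point from camera to world coordinates). Camera axes: x right, y up, looking along -z (the intrinsics and any distortion apply to the point x, -y, -z); pixel columns grow to the right and rows downward; lengths in m; the calibration is good to about 2 mm. A picture is of the moment at which its call begins: read the wrist's pose just before it. get_calibration takes no time and is no camera call; for the wrist camera it gives the pose at the moment of the call.
- manip.job_done(): hands the job in; it is judged then, once.
Trained networks look in the newest picture that a camera, given by its name, has taken for a name from the list of things; names that differ only in an ending like _2 or _b are one class to them, and where a whole thing is asked for, a point or a joint stands for the part that bears it (a point fixed in the world has none). Each returns a list of dicts, best first, with "confidence" (0 to 1); they miss things now and then, are a little off and sometimes report something else, mostly with a low value. They report only what shows in the picture. A call takes as long as a camera call. They do not tell look-alikes from the thing itself.
- spotter.look_for(camera, target): "box" ([centre column, centre row, width, height] in pixels, round what is visible of it).
The state is a dict: "clock": time; "joint_pos": joint angles; "qvel": joint speeds; "tau": joint torques, N m; "eef_pos": TCP position; "ee_rot": TCP orientation; "wrist_force": force on the tool from outside, world axes, zero at the start; "wrist_torque": the same for the moment, N m; "gripper_width": finger opening in m; "grasp_force": force on a finger pad.
Only numpy, scipy, OpenCV 4.12 (cv2) and the standard library are available. Lean on these libraries where they do the work, as an engineer would, in place of code of your own. Each camera call takes 0.05 s, during which the arm holds its last target. There are 200 camera calls.

## Task

Take the hardness gauge by its orange handle and, keeping it upright, press its foot lightly on the middle of the white, then the orange, then the black test pad of the pink mould, for about a second each; after that stand the gauge fully home in its holder. Before or afterwards, return every reference block on the bench to the tray of its own colour, seated flat on its metal foot. Leave the white pail and the green pigment jar where they are.

Things in the scene. Friction and masses are not known exactly. Their poses are not given: they have to be found in the camera images.
- gauge: Hardness gauge, loose, 0.30 kg, upright in its holder and turned as it is. Origin: centre of the underside of its steel foot; z up. Foot: 18 mm diameter, z 0 to 20 mm; black housing with white dials: 70 mm along x, 34 mm along y, z 20 to 80 mm; orange handle, gripped from above across its 30 mm: 50 mm along x, 30 mm along y, z 80 to 125 mm.
- holder: Aluminium open-topped gauge holder, fixed, 90 mm along x, 54 mm along y, walls 45 mm high, 6 mm thick (inside 78 by 42 mm: 4 mm of play round the gauge). Origin: centre of its underside. Two ledges inside, 25 mm high, carry the housing, the foot hangs between. Home, the gauge origin is 5 mm above this origin, x axes parallel, either way round.
- mould: Pink silicone mould with three cavities, fixed, 200 mm along x by 180 mm along y, 45 mm high. Origin: centre of its underside. The three test pads stand on its top.
- rack: Plywood storage board, fixed, 240 mm along x by 200 mm along y, 10 mm thick. Origin: centre of its underside. It carries the four trays.
- pad_white: Test pad, fixed on the mould. Origin: centre of its base on the mould's top face, 45 mm above the bench. Pink base disc 40 mm in diameter, over it a round white cap, 34 mm in diameter, its flat top 12 mm above the origin. The cap gives like rubber: it sinks 1 mm per 1.5 N and bottoms after 6 mm (9 N).
- pad_orange: Test pad, fixed on the mould. Origin: centre of its base on the mould's top face, 45 mm above the bench. Pink base disc 40 mm in diameter, over it a round orange cap, 34 mm in diameter, its flat top 12 mm above the origin. The cap gives like rubber: it sinks 1 mm per 1.5 N and bottoms after 6 mm (9 N).
- pad_black: Test pad, fixed on the mould. Origin: centre of its base on the mould's top face, 45 mm above the bench. Pink base disc 40 mm in diameter, over it a round black cap, 34 mm in diameter, its flat top 12 mm above the origin. The cap gives like rubber: it sinks 1 mm per 1.5 N and bottoms after 6 mm (9 N).
- tray_red: Storage tray, red floor and end walls, grey side walls, fixed on the rack. 100 mm along x, 64 mm along y, walls 12 mm high, 5 mm thick (inside 90 by 54 mm), floor 4 mm thick. Origin: centre of its underside, 10 mm above the bench. A seated block's origin is 4 mm above it, long side along x, either way round. Tray centres are 112 mm apart along x, 100 mm along y.
- block_red: Reference block, loose, about 0.16 kg: red polymer on a 6 mm aluminium foot, with a white dot on top; 80 mm along x, 44 mm along y, 40 mm high. Origin: centre of its underside (the metal foot). May be absent (None).
- tray_blue: Storage tray, blue floor and end walls, grey side walls, fixed on the rack. 100 mm along x, 64 mm along y, walls 12 mm high, 5 mm thick (inside 90 by 54 mm), floor 4 mm thick. Origin: centre of its underside, 10 mm above the bench. A seated block's origin is 4 mm above it, long side along x, either way round. Tray centres are 112 mm apart along x, 100 mm along y.
- block_blue: Reference block, loose, about 0.16 kg: blue polymer on a 6 mm aluminium foot, with a white dot on top; 80 mm along x, 44 mm along y, 40 mm high. Origin: centre of its underside (the metal foot). May be absent (None).
- tray_green: Storage tray, green floor and end walls, grey side walls, fixed on the rack. 100 mm along x, 64 mm along y, walls 12 mm high, 5 mm thick (inside 90 by 54 mm), floor 4 mm thick. Origin: centre of its underside, 10 mm above the bench. A seated block's origin is 4 mm above it, long side along x, either way round. Tray centres are 112 mm apart along x, 100 mm along y.
- block_green: Reference block, loose, about 0.16 kg: green polymer on a 6 mm aluminium foot, with a white dot on top; 80 mm along x, 44 mm along y, 40 mm high. Origin: centre of its underside (the metal foot). May be absent (None).
- tray_yellow: Storage tray, yellow floor and end walls, grey side walls, fixed on the rack. 100 mm along x, 64 mm along y, walls 12 mm high, 5 mm thick (inside 90 by 54 mm), floor 4 mm thick. Origin: centre of its underside, 10 mm above the bench. A seated block's origin is 4 mm above it, long side along x, either way round. Tray centres are 112 mm apart along x, 100 mm along y.
- block_yellow: Reference block, loose, about 0.16 kg: yellow polymer on a 6 mm aluminium foot, with a white dot on top; 80 mm along x, 44 mm along y, 40 mm high. Origin: centre of its underside (the metal foot). May be absent (None).
- pail: Bystander: closed white pail, loose, 90 mm diameter, 110 mm high, origin under its centre.
- pigment: Bystander: dark green pigment jar with black cap, loose, 64 mm diameter, 90 mm high, origin under its centre.
Mind the look-alikes: they are no part of the job. Several things have the shape of the block_green; the one meant has the colours described above.

How it is judged:
By the outcome, as a careful person would: the job done as asked, in the order asked, and still so for the second after the job is handed in, with the robot touching nothing.
Of block_red, block_blue, block_green, block_yellow only 2 to 4 are there at a start; the rules pass over those that are not, and their reading is None.
At some moment in a run one of block_red, block_blue, block_green, block_yellow may be knocked a few centimetres aside while the robot is not near it.
It also fails if it takes over 210 s, if anything falls off the work surface, if the arm or the gripper's body presses on something with over 40 N, if the wrist force passes 120 N, or if a joint passes its speed limit or range.

## Working session

There is one attempt and no reset: what is moved stays moved. The work goes in short steps, Python scripts to look and compute and a shell command to move; the robot and the scene stay as the last step left them, time stands still between calls to the robot, and variables do not carry over. Pictures are saved under pics/ and viewed, at most 14 in all, crops included, and the job is handed in when it is done.

```bash
ls; mkdir -p pics
python3 - <<'E'
from cell import manip, capture, get_calibration, spotter
import cv2,numpy as np
for c in ["top","scene"]:
    im=capture(c); cv2.imwrite(f"pics/{c}0.png",cv2.cvtColor(im,cv2.COLOR_RGB2BGR))
    k=get_calibration(c); print(c,k)
    if c=="top":
        for n in ["gauge","holder","mould","rack","pad_white","pad_orange","pad_black","tray_red","tray_blue","tray_green","tray_yellow","block_red","block_blue","block_green","block_yellow","pail","pigment"]:
            print(n,[([round(float(v)) for v in d["box"]],round(d["confidence"],2)) for d in spotter.look_for(c,n)][:4])
s=manip.get_state();print(s["clock"],s["eef_pos"],s["ee_rot"],s["gripper_width"])
E
```

```text
pics
top {'mtx': array([[346.65911245,   0.        , 254.65125814],
       [  0.        , 346.65911245, 192.9905699 ],
       [  0.        ,   0.        ,   1.        ]]), 'cam_to_world': array([[ 0.00418551,  0.99779017, -0.0663118 ,  0.45560289],
       [-0.99922828,  0.00158323, -0.03924714, -0.00976677],
       [-0.03905542,  0.06642489,  0.99702678,  0.8889093 ],
       [ 0.        ,  0.        ,  0.        ,  1.        ]])}
gauge [([259, 119, 30, 27], 0.72)]
holder [([257, 124, 43, 28], 0.56), ([375, 235, 32, 42], 0.38)]
mould [([136, 210, 83, 78], 0.7), ([377, 190, 31, 43], 0.65), ([261, 125, 42, 31], 0.3)]
rack [([395, 211, 89, 98], 0.96)]
pad_white [([135, 194, 17, 17], 0.66)]
pad_orange [([154, 228, 12, 18], 0.48)]
pad_black [([110, 231, 19, 19], 0.73)]
tray_red [([376, 236, 29, 44], 0.94)]
tray_blue [([415, 188, 28, 36], 0.72), ([396, 212, 89, 100], 0.71)]
tray_green [([417, 234, 30, 44], 0.9)]
tray_yellow [([377, 190, 34, 40], 0.79), ([138, 212, 81, 81], 0.23)]
block_red [([295, 223, 18, 32], 0.83)]
block_blue [([230, 227, 28, 38], 0.73)]
block_green [([293, 176, 24, 33],
[... 203 characters left out ...]
([123, 122, 32, 32], 0.73), ([414, 189, 31, 41], 0.38)]
scene {'mtx': array([[406.27636037,   0.        , 253.05523918],
       [  0.        , 406.27636037, 192.91588258],
       [  0.        ,   0.        ,   1.        ]]), 'cam_to_world': array([[ 0.31056688, -0.69929045,  0.64384865,  1.17341576],
       [ 0.95044535,  0.23857234, -0.19934109, -0.20519861],
       [-0.01420715,  0.6738517 ,  0.73873002,  0.80588402],
       [ 0.        ,  0.        ,  0.        ,  1.        ]])}
0.95 [0.21779431 0.47769468 0.2312848 ] [[-9.09888953e-01  4.14851892e-01 -2.02843916e-05]
 [ 4.14851892e-01  9.09888953e-01  2.04130299e-05]
 [ 2.69249279e-05  1.01585722e-05 -1.00000000e+00]] 0.08594300660260831
```

Run:
```python
import cv2
im=cv2.imread("pics/top0.png")[70:290,70:470]
cv2.imwrite("pics/topz.png",cv2.resize(im,None,fx=2,fy=2,interpolation=cv2.INTER_CUBIC))
```

```text
(no output)
```

View pics/topz.png

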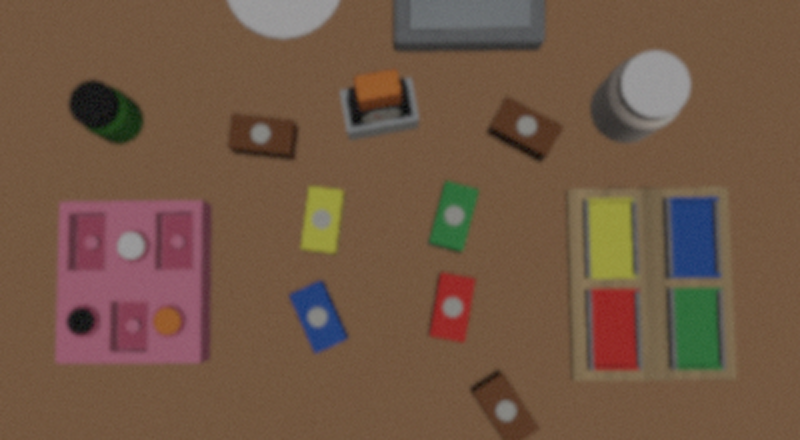

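View pics/scene0.png

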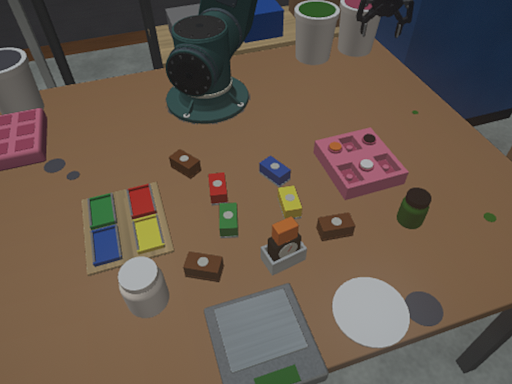

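The top crop shows yellow (322,219), blue (318,316), green (454,216) and red (452,307) blocks with white dots. It also shows three brown look-alikes (263,134), (526,127), (505,405), which I'll leave alone. The gauge is in its holder at (380,100), the mould on the left has white, black and orange pads, and the rack is on the right.

```bash
cat > h.py <<'E'
import cv2,numpy as np
from cell import manip, capture, get_calibration, spotter
def ray(px,k):
    M=k["cam_to_world"];K=k["mtx"]
    x=(px[0]-K[0,2])/K[0,0];y=(px[1]-K[1,2])/K[1,1]
    return M[:3,3],M[:3,:3]@np.array([x,-y,-1.])
def world(px,z,k):
    o,d=ray(px,k);return o+d*(z-o[2])/d[2]
def proj(p,k):
    M=k["cam_to_world"];c=M[:3,:3].T@(np.array(p)-M[:3,3]);q=k["mtx"]@np.array([c[0],-c[1],-c[2]]);return q[:2]/q[2]
# hue range, min sat, min val
COL=dict(red=((174,6),150,80),orange=((7,16),190,130),yellow=((22,34),130,100),green=((45,80),110,60),blue=((100,128),120,60))
def mask(im,c):
    h,s,v=[a.astype(int) for a in cv2.split(cv2.cvtColor(im,cv2.COLOR_RGB2HSV))]
    (a,b),S,V=COL[c]
    hm=(h>=a)&(h<=b) if a<b else (h>=a)|(h<=b)
    m=(hm&(s>S)&(v>V)).astype(np.uint8)
    return m
def blobs(im,c,z,k,amin=60,up=1):
    """regions of a colour: world centre, long-axis angle(deg), size at height z"""
    out=[]
    cs,_=cv2.findContours(mask(im,c),cv2.RETR_EXTERNAL,cv2.CHAIN_APPROX_NONE)
    for q in cs:
        if cv2.contourArea(q)<amin: continue
        w=np.array([world(p,z,k)[:2] for p in q[:,0]],np.float32)
        (x,y),(a,b),t=cv2.minAreaRect(w*1000)
        if a<b: a,b,t=b,a,t+90
        out.append((np.round([x,y],1).tolist(),round((t+90)%180-90,1),round(a,1),round(b,1),q[:,0].mean(0).round().tolist()))
    return out
E
python3 - <<'E'
from h import *
im=capture("top");k=get_calibration("top")
for c in COL:
    for b in blobs(im,c,0.04,k): print(c,b)
print("pads")
for n,p in dict(white=(131,245),orange=(168,321),black=(81,320)).items():
    p=np.array(p)/2+70
    print(n,world(p,0.057,k).round(4))
b=blobs(im,"orange",0.13,k);print("gauge top",b)
for c in ["red","blue","green","yellow"]:print("tray",c,[b for b in blobs(im,c,0.014,k) if b[2]>85 or b[0][1]<-250])
cv2.imwrite("pics/m.png",np.hstack([mask(im,c)*255 for c in COL]))
E
```

```text
red ([412.7, -270.6], 0.9, 93.7, 48.3, [377.0, 234.0])
red ([438.9, -76.4], -10.0, 79.4, 44.3, [296.0, 223.0])
yellow ([523.6, -269.1], 0.7, 95.3, 48.2, [375.0, 189.0])
yellow ([545.7, 82.9], -8.0, 82.0, 47.3, [231.0, 179.0])
green ([414.5, -368.4], 0.6, 90.6, 47.5, [418.0, 234.0])
green ([549.2, -78.3], -16.1, 77.6, 41.0, [297.0, 178.0])
green ([948.9, -99.3], 89.0, 75.5, 23.6, [304.0, 20.0])
blue ([426.3, 86.5], 24.6, 75.2, 41.9, [229.0, 228.0])
blue ([524.8, -366.9], 0.3, 92.0, 48.9, [416.0, 188.0])
pads
white [0.5117 0.3139 0.057 ]
orange [0.4197 0.2661 0.057 ]
black [0.4203 0.373  0.057 ]
gauge top []
tray red [([411.4, -278.6], 0.9, 96.5, 49.8, [377.0, 234.0])]
tray blue [([527.0, -377.8], 0.3, 94.8, 50.4, [416.0, 188.0])]
tray green [([413.3, -379.4], 0.6, 93.4, 49.0, [418.0, 234.0])]
tray yellow [([525.7, -277.1], 0.7, 98.2, 49.7, [375.0, 189.0])]
```

```bash
cat >> h.py <<'E'
def plan(x,y,z,yaw=None):
    """tool-frame shift (mm) in present axes from measured pose to TCP x,y,z (m), and turn about tool z (deg) to tool-x yaw (mod 180)"""
    s=manip.get_state();R=np.array(s["ee_rot"]);d=R.T@(np.array([x,y,z])-s["eef_pos"])*1000
    cur=np.degrees(np.arctan2(R[1,0],R[0,0]))
    t=None if yaw is None else -((yaw-cur+90)%180-90)
    print("shift mm",d.round(1),"turn z",None if t is None else round(t,1),"| at",np.array(s["eef_pos"]).round(4),"yaw",round(cur,1),"q",np.round(s["joint_pos"],2),"tilt",R[:2,2].round(4),"w",round(float(s["gripper_width"]),4),"t",s["clock"])
def snap(name):
    k=get_calibration("wrist");im=capture("wrist");cv2.imwrite(f"pics/{name}.png",cv2.cvtColor(im,cv2.COLOR_RGB2BGR));return im,k
E
python3 - <<'E'
from h import *
k=get_calibration("top");print(world((259.5,115),.13,k),world((259.5,125),.045,k))
w=get_calibration("wrist");M=w["cam_to_world"];s=manip.get_state();R=np.array(s["ee_rot"])
print("cam in tool",R.T@(M[:3,3]-s["eef_pos"]),R.T@M[:3,:3],w["mtx"])
p=world((259.5,115),.13,k)
plan(p[0],p[1],.30,97)
E
```

```text
[0.68023441 0.01002566 0.13      ] [0.68023606 0.01216049 0.045     ]
cam in tool [ 0.07738695  0.0014455  -0.14254701] [[-4.44245702e-04  9.52879885e-01  3.03347537e-01]
 [ 9.99999689e-01  2.25772009e-04  7.55278782e-04]
 [ 6.51202575e-04  3.03347778e-01 -9.52879689e-01]] [[276.10438472   0.         254.4647444 ]
 [  0.         276.10438472 190.17726079]
 [  0.           0.           1.        ]]
shift mm [-614.8 -233.7  -68.7] turn z 58.5 | at [0.2178 0.4777 0.2313] yaw 155.5 q [ 0.99  0.26 -0.05  1.26 -0.    1.42] tilt [0. 0.] w 0.0855 t 1.0
```

```bash
python3 -m jog '[[-0.02,-0.008,-0.004,0,0,0,0],[-0.04,-0.015,-0.006,0,0,0,0],[-0.044,-0.017,-0.006,0,0,0,0],[-0.044,-0.017,-0.006,0,0,0,0],[-0.044,-0.017,-0.006,0,0,0,0],[-0.044,-0.017,0,0,0,0,0],[-0.044,-0.017,0,0,0,0,0],[-0.044,-0.017,0,0,0,0,0]]'
python3 -m jog '[[-0.044,-0.017,0,0,0,0,0],[-0.044,-0.017,0,0,0,0,0],[-0.044,-0.017,0,0,0,0,0],[-0.044,-0.017,0,0,0,0,0],[-0.044,-0.017,0,0,0,0,0],[-0.044,-0.017,0,0,0,0,0],[-0.03,-0.011,0,0,0,0,0],[0,0,0,0,0,10,0]]'
python3 -m jog '[[0,0,0,0,0,10,0],[0,0,0,0,0,10,0],[0,0,0,0,0,10,0],[0,0,0,0,0,10,0],[0,0,0,0,0,8.5,0],[0,0,0,0,0,0,0],[0,0,0,0,0,0,0]]'
python3 - <<'E'
from h import *
plan(.680,.010,.26,97)
im,k=snap("w1")
E
```

```text
clock: 2.0
eef_pos: [0.4617, 0.2283, 0.2594]
ee_rot: [[-0.91, 0.415, 0.0], [0.415, 0.91, 0.0], [-0.0, 0.0, -1.0]]
wrist_force: [0.5, 0.4, 0.2]
gripper_width: 0.0853
grasp_force: 0.0
clock: 3.0
eef_pos: [0.6826, 0.0028, 0.258]
ee_rot: [[-0.821, 0.571, -0.001], [0.571, 0.821, -0.0], [0.001, -0.001, -1.0]]
wrist_force: [-0.0, 0.1, -0.1]
gripper_width: 0.0854
grasp_force: 0.0
clock: 3.88
eef_pos: [0.6814, 0.0048, 0.2592]
ee_rot: [[-0.125, 0.992, -0.0], [0.992, 0.125, 0.0], [0.0, -0.0, -1.0]]
wrist_force: [-0.5, 0.1, 1.5]
gripper_width: 0.0853
grasp_force: 0.0
shift mm [ 5.4 -0.7 -0.8] turn z 0.2 | at [0.6814 0.0048 0.2592] yaw 97.2 q [-0.11  0.55  0.49  1.51 -0.    1.33] tilt [-0.0001  0.    ] w 0.0853 t 3.875
```

View pics/w1.png

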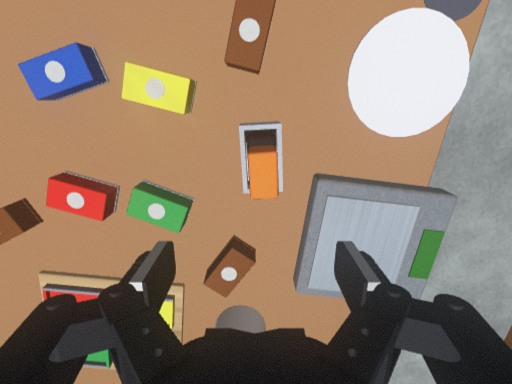

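The wrist view shows the orange handle at (262,172) in its aluminium holder (240–282, 122–193), with the brown look-alike below it at (230,267).

```bash
python3 - <<'E'
from h import *
im,k=snap("w1b")
COL["orange"]=((5,18),150,90)
for b in blobs(im,"orange",.13,k):print("handle",b)
for c in ["red","blue","green","yellow"]:
    for b in blobs(im,c,.04,k):print(c,b)
hsv=cv2.cvtColor(im,cv2.COLOR_RGB2HSV);print(hsv[190,262],hsv[155,262],hsv[180,310])
# holder: corners at z .045
for p in [(240,124),(282,122),(283,191),(242,193)]: print(world(p,.045,k).round(4))
p=[proj((.68,.01,z),k).round() for z in(.13,.085,.045)];print(p)
E
python3 - <<'E'
import cv2
im=cv2.imread("pics/w1b.png")[110:210,210:310];cv2.imwrite("pics/w1c.png",cv2.resize(im,None,fx=6,fy=6,interpolation=cv2.INTER_CUBIC))
E
```

```text
handle ([678.4, -93.0], 51.4, 23.3, 21.9, [241.0, 264.0])
handle ([427.0, -78.5], 81.4, 41.7, 23.0, [8.0, 227.0])
handle ([531.6, -31.5], -72.9, 42.7, 23.9, [105.0, 198.0])
handle ([689.3, 16.4], -80.9, 54.7, 28.8, [263.0, 172.0])
handle ([662.9, 156.6], 7.1, 32.4, 16.4, [252.0, 8.0])
red ([422.0, -242.8], 2.8, 85.4, 17.1, [69.0, 295.0])
red ([447.9, -71.3], -10.0, 90.3, 56.4, [83.0, 197.0])
blue ([429.6, 87.5], 24.6, 79.1, 43.5, [56.0, 71.0])
green ([460.6, -357.6], -14.6, 41.2, 37.4, [100.0, 357.0])
green ([951.4, -99.3], -89.8, 78.3, 29.1, [426.0, 254.0])
green ([555.3, -73.2], -14.7, 79.4, 52.9, [159.0, 208.0])
yellow ([571.6, -259.2], -88.0, 53.9, 22.4, [168.0, 314.0])
yellow ([551.9, 83.4], -6.9, 85.2, 44.0, [156.0, 88.0])
[ 14 179 231] [ 15 180 231] [ 14 111 180]
[0.6575 0.0546 0.045 ]
[0.7096 0.0636 0.045 ]
[ 0.725  -0.0264  0.045 ]
[ 0.6701 -0.0362  0.045 ]
[array([253., 178.]), array([253., 168.]), array([253., 161.])]
```

View pics/w1c.png

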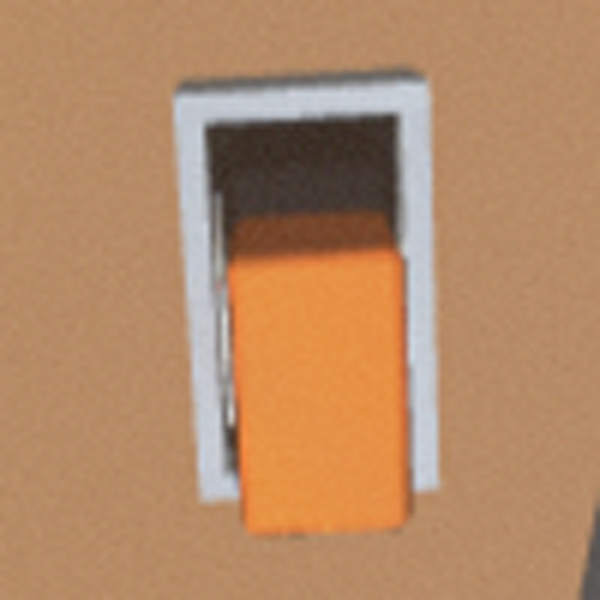

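Run:
```python
from h import *
k=get_calibration("wrist")
A=[world(np.array(p)/6+[210,110],.13,k)[:2] for p in [(228,262),(403,255),(410,522),(245,532)]]
print(np.round(A,4),np.mean(A,0),cv2.minAreaRect(np.array(A,np.float32)))
H=[world(np.array(p)/6+[210,110],.045,k)[:2] for p in [(175,92),(428,83),(438,489),(202,500)]]
print(np.round(H,4),np.mean(H,0),cv2.minAreaRect(np.array(H,np.float32)))
c=np.mean(A,0);plan(c[0],c[1],.2,94.5)
```

```text
[[ 0.6722  0.0339]
 [ 0.7007  0.0386]
 [ 0.7088 -0.0074]
 [ 0.6806 -0.0128]] [0.69056246 0.01308755] ((0.690604567527771, 0.013134606182575226), (0.028910571709275246, 0.04738660529255867), 10.25814151763916)
[[ 0.6567  0.0528]
 [ 0.7092  0.0612]
 [ 0.7251 -0.0271]
 [ 0.6724 -0.0363]] [0.69083573 0.01264968] ((0.6908897757530212, 0.01285867765545845), (0.053538549691438675, 0.09061477333307266), 10.001977920532227)
shift mm [ 7.2 10.1 59.3] turn z 2.6 | at [0.6814 0.0047 0.2593] yaw 97.1 q [-0.11  0.55  0.49  1.51 -0.    1.33] tilt [ 0. -0.] w 0.0853 t 3.975
```

```bash
python3 -m jog '[[0.007,0.0103,0.03,0,0,-2.9,0],[0,0,0.04,0,0,0,0],[0,0,0.04,0,0,0,0],[0,0,0.03,0,0,0,0],[0,0,0.02,0,0,0,0],[0,0,0.009,0,0,0,0],[0,0,0,0,0,0,0],[0,0,0,0,0,0,0]]'
python3 - <<'E'
from h import *
plan(.6907,.0129,.09,100);im,k=snap("w2")
E
```

```text
clock: 4.97
eef_pos: [0.6913, 0.0129, 0.0912]
ee_rot: [[-0.172, 0.985, 0.001], [0.985, 0.172, -0.0], [-0.0, 0.001, -1.0]]
wrist_force: [-0.1, -0.1, 0.5]
gripper_width: 0.0853
grasp_force: 0.0
shift mm [ 0.1 -0.6  1.2] turn z -0.1 | at [0.6913 0.0129 0.0912] yaw 99.9 q [-0.1   0.61  0.14  1.1  -0.    1.3 ] tilt [ 0.0014 -0.0002] w 0.0853 t 4.975
```

View pics/w2.png

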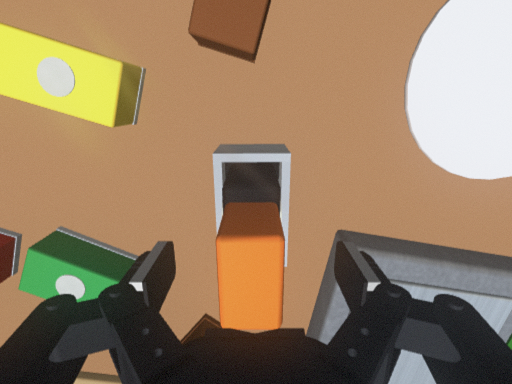

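The handle sits centred between the pads (217–284 of 135–378) and aligned, so I'll close. The right finger passes over the scale.

```bash
python3 -m jog '[[0,0,0,0,0,0,0.5],[0,0,0,0,0,0,1],[0,0,0,0,0,0,1],[0,0,0,0,0,0,1],[0,0,0,0,0,0,1],[0,0,0,0,0,0,1],[0,0,0,0,0,0,1],[0,0,0,0,0,0,1]]'
python3 - <<'E'
from h import *
plan(.6907,.0129,.09,100);s=manip.get_state();print(s["grasp_force"],s["wrist_force"])
E
```

```text
clock: 6.02
eef_pos: [0.6908, 0.0129, 0.0904]
ee_rot: [[-0.172, 0.985, 0.0], [0.985, 0.172, -0.0], [-0.0, 0.0, -1.0]]
wrist_force: [-1.1, 0.2, 4.4]
gripper_width: 0.0293
grasp_force: 59.2
shift mm [-0.  -0.1  0.4] turn z -0.1 | at [0.6908 0.0129 0.0904] yaw 99.9 q [-0.1   0.61  0.14  1.1   0.    1.3 ] tilt [ 0.0002 -0.    ] w 0.0293 t 6.025
59.24619376659393 [-1.0726728   0.17963458  4.3516078 ]
```

```bash
python3 -m jog '[[0,0,-0.01,0,0,0,1],[0,0,-0.02,0,0,0,1],[0,0,-0.03,0,0,0,1],[0,0,-0.04,0,0,0,1],[0,0,-0.04,0,0,0,1],[0.02,-0.014,-0.02,0,0,0,1],[0.03,-0.022,0,0,0,0,1],[0.03,-0.022,0,0,0,0,1]]'
python3 -m jog '[[0.035,-0.025,0,0,0,0,1],[0.035,-0.025,0,0,0,0,1],[0.035,-0.025,0,0,0,0,1],[0.035,-0.025,0,0,0,0,1],[0.02,-0.014,0,0,0,0,1],[0,0,0,0,0,0,1],[0,0,0,0,0,0,1]]'
python3 - <<'E'
from h import *
plan(.512,.314,.25,100);im,k=snap("w3")
kt=get_calibration("top");t=capture("top")
cv2.imwrite("pics/t3.png",cv2.cvtColor(t,cv2.COLOR_RGB2BGR))
for n in ["pad_white","pad_orange","pad_black"]:
  for c,kk in (("wrist",k),("top",kt)):
    for d in spotter.look_for(c,n)[:2]: print(n,c,np.round(d["box"],1),round(d["confidence"],2),world(d["box"][:2],.057,kk).round(4))
E
```

```text
clock: 7.02
eef_pos: [0.6181, 0.0831, 0.25]
ee_rot: [[-0.172, 0.985, -0.001], [0.985, 0.172, 0.0], [0.0, -0.001, -1.0]]
wrist_force: [1.3, 0.1, -2.5]
gripper_width: 0.029
grasp_force: 60.1
clock: 7.9
eef_pos: [0.4797, 0.2198, 0.2501]
ee_rot: [[-0.172, 0.985, -0.0], [0.985, 0.172, -0.0], [-0.0, -0.0, -1.0]]
wrist_force: [0.9, -0.1, -3.5]
gripper_width: 0.0294
grasp_force: 60.3
shift mm [87.2 48.1  0.1] turn z -0.1 | at [0.4797 0.2198 0.2501] yaw 99.9 q [ 0.28  0.26  0.    1.31 -0.    1.67] tilt [-0.0003 -0.0002] w 0.0294 t 7.9
pad_white wrist [297.3  92.   34.   37.1] 0.71 [0.5134 0.3167 0.057 ]
pad_orange wrist [215.8 120.7  29.4  32.6] 0.58 [0.4255 0.2689 0.057 ]
pad_orange top [153.9 229.8  13.1  18.4] 0.8 [0.4214 0.2663 0.057 ]
pad_black wrist [226.9  21.4  37.1  41.1] 0.76 [0.4238 0.3732 0.057 ]
pad_black wrist [267.4  86.5 197.7 166.9] 0.47 [0.4785 0.3166 0.057 ]
pad_black top [110.3 230.9  15.5  12.9] 0.49 [0.4181 0.3735 0.057 ]
```

View pics/w3.png

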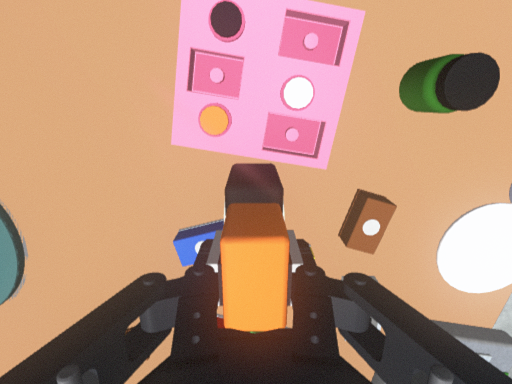

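Wrist view: white pad (298,92), orange pad (214,120), black pad (226,20) on the mould. The gauge is held upright.

Run:
```python
from h import *
im,k=snap("w3b");s=manip.get_state();R=np.array(s["ee_rot"]);T=np.array(s["eef_pos"])
g=cv2.cvtColor(im,cv2.COLOR_RGB2HSV).astype(int)
def cen(sel,box):
    x0,x1,y0,y1=box;m=np.zeros(sel.shape,np.uint8);m[y0:y1,x0:x1]=sel[y0:y1,x0:x1]
    n,l,st,c=cv2.connectedComponentsWithStats(m);i=1+np.argmax(st[1:,4]);return c[i],st[i]
for n,sel,b in [("white",(g[...,1]<60)&(g[...,2]>150),(270,325,65,120)),("orange",(g[...,0]>5)&(g[...,0]<22)&(g[...,1]>130),(190,240,95,145)),("black",g[...,2]<80,(200,250,0,48))]:
    c,st=cen(sel,b);print(n,c.round(1),st,world(c,.057,k).round(4))
for z in (.0396,-.0004,):
    print("handle edge expected",[proj(T+R@np.array([.025,y,-z]),k).round(1) for y in (-.015,.015)])
col=im[195:270,255].astype(int);print([(195+i,int(v[0]),int(v[1])) for i,v in enumerate(col)][::3])
# mould corners at z .045
for p in [(172,144),(327,169),(364,11)]: print(world(p,.045,k).round(4))
```

```text
white [297.3  92.1] [283  77  30  31 729] [0.5141 0.3164 0.057 ]
orange [213.4 119.5] [200 106  28  28 625] [0.4231 0.2697 0.057 ]Traceback (most recent call last):
  File "<stdin>", line 8, in <module>
  File "<stdin>", line 6, in cen
    return _wrapfunc(a, 'argmax', axis=axis, out=out, **kwds)
    return bound(*args, **kwds)
ValueError: attempt to get argmax of an empty sequence
```

Run:
```python
from h import *
k=get_calibration("wrist");im=cv2.cvtColor(cv2.imread("pics/w3b.png"),cv2.COLOR_BGR2RGB)
s=manip.get_state();R=np.array(s["ee_rot"]);T=np.array(s["eef_pos"])
m=np.zeros(im.shape[:2],np.uint8);m[0:48,200:252]=im[0:48,200:252].max(2)<110
n,l,st,c=cv2.connectedComponentsWithStats(m);i=1+np.argmax(st[1:,4]);print("black",c[i],st[i],world(c[i],.057,k).round(4))
for z in (.0396,-.0004,):
    print("handle edge expected",[proj(T+R@np.array([.025,y,-z]),k).round(1) for y in (-.015,.015)])
print([(r,int(im[r,255,0]),int(im[r,255,1])) for r in range(195,275,3)])
for p in [(172,144),(327,169),(364,11)]: print(world(p,.045,k).round(4))
```

```text
black [225.14075887  18.64871481] [210   2  31  35 817] [0.4223 0.3754 0.057 ]
handle edge expected [array([215.4, 238.3]), array([287.7, 238.4])]
handle edge expected [array([225.3, 204.3]), array([279.6, 204.3])]
[(195, 79, 53), (198, 83, 63), (201, 81, 61), (204, 142, 77), (207, 139, 77), (210, 142, 79), (213, 145, 80), (216, 140, 76), (219, 142, 78), (222, 143, 74), (225, 146, 80), (228, 144, 74), (231, 150, 84), (234, 150, 79), (237, 193, 101), (240, 241, 143), (243, 250, 168), (246, 251, 176), (249, 252, 176), (252, 251, 173), (255, 252, 177), (258, 252, 177), (261, 252, 177), (264, 252, 173), (267, 252, 178), (270, 252, 174), (273, 252, 177)]
[0.374  0.2302 0.045 ]
[0.5738 0.2323 0.045 ]
[0.5694 0.4114 0.045 ]
```

```bash
python3 -m jog '[[0.02,0.0113,0,0,0,0,1],[0.03,0.016,0,0,0,0,1],[0.03,0.016,0.02,0,0,0,1],[0.009,0.006,0.03,0,0,0,1],[0,0,0.03,0,0,0,1],[0,0,0.015,0,0,0,1],[0,0,0,0,0,0,1],[0,0,0,0,0,0,1]]'
python3 - <<'E'
from h import *
plan(.513,.316,.1394,99.9);print(manip.get_state()["wrist_force"])
E
```

```text
clock: 9.35
eef_pos: [0.5139, 0.3161, 0.1565]
ee_rot: [[-0.172, 0.985, 0.001], [0.985, 0.172, 0.001], [0.0, 0.002, -1.0]]
wrist_force: [1.6, 0.7, -3.0]
gripper_width: 0.0292
grasp_force: 60.1
shift mm [ 0.1 -0.9 17.1] turn z -0.0 | at [0.5139 0.3161 0.1565] yaw 99.9 q [ 0.42  0.43 -0.    1.14 -0.    1.81] tilt [0.0015 0.0006] w 0.0292 t 9.35
[ 1.58334753  0.72779274 -2.99318919]
```

Press white: 16 mm down at a slow end speed, hold and check the force.

```bash
python3 -m jog '[[0,-0.0009,0.006,0,0,0,1],[0,0,0.005,0,0,0,1],[0,0,0.003,0,0,0,1],[0,0,0.0015,0,0,0,1],[0,0,0,0,0,0,1],[0,0,0,0,0,0,1],[0,0,0,0,0,0,1]]'
```

```text
clock: 10.22
eef_pos: [0.5124, 0.3158, 0.1399]
ee_rot: [[-0.172, 0.985, -0.0], [0.985, 0.172, 0.0], [0.0, -0.0, -1.0]]
wrist_force: [-1.5, -1.2, -0.4]
gripper_width: 0.0297
grasp_force: 60.7
```

```bash
python3 -m jog '[[0,0,0.001,0,0,0,1],[0,0,0,0,0,0,1],[0,0,0,0,0,0,1],[0,0,0,0,0,0,1],[0,0,0,0,0,0,1],[0,0,0,0,0,0,1],[0,0,0,0,0,0,1],[0,0,0,0,0,0,1]]'
python3 -m jog '[[0,0,0,0,0,0,1],[0,0,0,0,0,0,1]]'
```

```text
clock: 11.22
eef_pos: [0.5125, 0.3158, 0.1388]
ee_rot: [[-0.172, 0.985, -0.0], [0.985, 0.172, 0.0], [0.0, -0.0, -1.0]]
wrist_force: [-2.4, -0.3, 1.5]
gripper_width: 0.0293
grasp_force: 60.9
clock: 11.48
eef_pos: [0.5125, 0.3158, 0.1388]
ee_rot: [[-0.172, 0.985, -0.0], [0.985, 0.172, 0.0], [0.0, -0.0, -1.0]]
wrist_force: [-2.2, -0.7, 2.5]
gripper_width: 0.0295
grasp_force: 60.9
```

```bash
python3 -m jog '[[0,0,-0.015,0,0,0,1],[0,0,-0.015,0,0,0,1],[-0.01,-0.032,0,0,0,0,1],[-0.0106,-0.0327,0,0,0,0,1],[-0.01,-0.032,0,0,0,0,1],[0,0,0.012,0,0,0,1],[0,0,0,0,0,0,1],[0,0,0,0,0,0,1]]'
python3 - <<'E'
from h import *
plan(.4225,.269,.139,99.9);print(manip.get_state()["wrist_force"])
E
```

```text
clock: 12.48
eef_pos: [0.4233, 0.2694, 0.1571]
ee_rot: [[-0.172, 0.985, 0.0], [0.985, 0.172, 0.0], [0.0, 0.0, -1.0]]
wrist_force: [-0.7, -0.4, -2.6]
gripper_width: 0.0294
grasp_force: 60.8
shift mm [-0.3 -0.9 18.1] turn z -0.0 | at [0.4233 0.2694 0.1571] yaw 99.9 q [ 0.4   0.26 -0.26  1.05 -0.    1.8 ] tilt [0.0004 0.0002] w 0.0294 t 12.475
[-0.68998533 -0.35401943 -2.63997462]
```

```bash
python3 -m jog '[[-0.0003,-0.0009,0.006,0,0,0,1],[0,0,0.006,0,0,0,1],[0,0,0.003,0,0,0,1],[0,0,0.0025,0,0,0,1],[0,0,0,0,0,0,1],[0,0,0,0,0,0,1],[0,0,0,0,0,0,1],[0,0,0,0,0,0,1]]'
python3 -m jog '[[0,0,0,0,0,0,1],[0,0,0,0,0,0,1],[0,0,0,0,0,0,1],[0,0,0,0,0,0,1],[0,0,0,0,0,0,1]]'
```

```text
clock: 13.48
eef_pos: [0.4216, 0.2686, 0.1393]
ee_rot: [[-0.172, 0.985, -0.0], [0.985, 0.172, 0.0], [0.0, -0.0, -1.0]]
wrist_force: [-2.7, -0.9, 1.2]
gripper_width: 0.0292
grasp_force: 61.5
clock: 14.1
eef_pos: [0.4216, 0.2686, 0.1393]
ee_rot: [[-0.172, 0.985, -0.0], [0.985, 0.172, 0.0], [0.0, -0.0, -1.0]]
wrist_force: [-3.0, -1.0, 1.4]
gripper_width: 0.0295
grasp_force: 61.5
```

```bash
python3 -m jog '[[0,0,-0.015,0,0,0,1],[0,0,-0.015,0,0,0,1],[0.035,0.006,0,0,0,0,1],[0.035,0.006,0,0,0,0,1],[0.0343,0.006,0,0,0,0,1],[0,0,0.012,0,0,0,1],[0,0,0,0,0,0,1],[0,0,0,0,0,0,1]]'
python3 - <<'E'
from h import *
plan(.4215,.3745,.139,99.9);print(manip.get_state()["wrist_force"])
E
```

```text
clock: 15.1
eef_pos: [0.4216, 0.3738, 0.1574]
ee_rot: [[-0.171, 0.985, -0.0], [0.985, 0.171, -0.0], [-0.0, -0.0, -1.0]]
wrist_force: [-0.5, -0.9, -3.0]
gripper_width: 0.029
grasp_force: 60.8
shift mm [ 0.7  0.1 18.4] turn z -0.1 | at [0.4216 0.3738 0.1574] yaw 99.8 q [ 0.58  0.36 -0.11  1.1  -0.    1.98] tilt [-0.0001 -0.0002] w 0.029 t 15.1
[-0.54723863 -0.90812164 -3.007806  ]
```

```bash
python3 -m jog '[[0.0007,0,0.006,0,0,0,1],[0,0,0.006,0,0,0,1],[0,0,0.003,0,0,0,1],[0,0,0.0028,0,0,0,1],[0,0,0,0,0,0,1],[0,0,0,0,0,0,1],[0,0,0,0,0,0,1],[0,0,0,0,0,0,1]]'
python3 -m jog '[[0,0,0,0,0,0,1],[0,0,0,0,0,0,1],[0,0,0,0,0,0,1],[0,0,0,0,0,0,1],[0,0,0,0,0,0,1]]'
python3 - <<'E'
from h import *
plan(.6908,.0129,.20,99.9)
E
```

```text
clock: 16.1
eef_pos: [0.4213, 0.3752, 0.1396]
ee_rot: [[-0.172, 0.985, 0.0], [0.985, 0.172, -0.0], [-0.0, 0.0, -1.0]]
wrist_force: [-1.1, -1.3, 0.4]
gripper_width: 0.0292
grasp_force: 61.4
clock: 16.73
eef_pos: [0.4213, 0.3752, 0.1395]
ee_rot: [[-0.172, 0.985, -0.0], [0.985, 0.172, -0.0], [-0.0, -0.0, -1.0]]
wrist_force: [-1.2, -2.6, 1.3]
gripper_width: 0.0295
grasp_force: 61.4
shift mm [-403.2  203.2  -60.5] turn z -0.0 | at [0.4213 0.3752 0.1395] yaw 99.9 q [ 0.58  0.37 -0.14  1.06 -0.    1.98] tilt [-0.0001 -0.    ] w 0.0295 t 16.725
```

```bash
python3 -m jog '[[0,0,-0.02,0,0,0,1],[0,0,-0.04,0,0,0,1],[-0.02,0.01,0,0,0,0,1],[-0.036,0.018,0,0,0,0,1],[-0.036,0.018,0,0,0,0,1],[-0.036,0.018,0,0,0,0,1],[-0.036,0.018,0,0,0,0,1],[-0.036,0.018,0,0,0,0,1]]'
python3 -m jog '[[-0.036,0.018,0,0,0,0,1],[-0.036,0.018,0,0,0,0,1],[-0.036,0.018,0,0,0,0,1],[-0.036,0.018,0,0,0,0,1],[-0.036,0.018,0,0,0,0,1],[-0.023,0.013,0,0,0,0,1],[0,0,0,0,0,0,1],[0,0,0,0,0,0,1]]'
python3 - <<'E'
from h import *
plan(.6908,.0129,.0904,99.9)
E
```

```text
clock: 17.73
eef_pos: [0.5551, 0.1943, 0.1993]
ee_rot: [[-0.172, 0.985, 0.0], [0.985, 0.172, 0.0], [0.0, 0.0, -1.0]]
wrist_force: [0.1, -0.2, -2.8]
gripper_width: 0.0295
grasp_force: 61.0
clock: 18.73
eef_pos: [0.6903, 0.0135, 0.1992]
ee_rot: [[-0.172, 0.985, -0.0], [0.985, 0.172, 0.0], [0.0, -0.0, -1.0]]
wrist_force: [-0.4, 1.0, -2.8]
gripper_width: 0.0291
grasp_force: 60.9
shift mm [ -0.7   0.4 108.8] turn z -0.0 | at [0.6903 0.0135 0.1992] yaw 99.9 q [-0.1   0.57  0.37  1.37  0.    1.3 ] tilt [-0.0004  0.0004] w 0.0291 t 18.725
```

```bash
python3 -m jog '[[-0.0007,0.0004,0.02,0,0,0,1],[0,0,0.025,0,0,0,1],[0,0,0.02,0,0,0,1],[0,0,0.015,0,0,0,1],[0,0,0.012,0,0,0,1],[0,0,0.01,0,0,0,1],[0,0,0.004,0,0,0,1],[0,0,0,0,0,0,1]]'
python3 -m jog '[[0,0,0.0026,0,0,0,1],[0,0,0,0,0,0,1],[0,0,0,0,0,0,1]]'
python3 - <<'E'
from h import *
plan(.6908,.0129,.0904,99.9)
E
```

```text
clock: 19.73
eef_pos: [0.6911, 0.0124, 0.0935]
ee_rot: [[-0.172, 0.985, 0.0], [0.985, 0.172, 0.0], [0.0, 0.0, -1.0]]
wrist_force: [-0.4, -0.0, -3.6]
gripper_width: 0.0295
grasp_force: 60.9
clock: 20.1
eef_pos: [0.6911, 0.0124, 0.091]
ee_rot: [[-0.172, 0.985, 0.0], [0.985, 0.172, -0.0], [-0.0, 0.0, -1.0]]
wrist_force: [-0.2, 0.5, -2.9]
gripper_width: 0.0293
grasp_force: 60.9
shift mm [ 0.6 -0.2  0.6] turn z -0.0 | at [0.6911 0.0124 0.091 ] yaw 99.9 q [-0.1   0.61  0.15  1.11 -0.    1.3 ] tilt [ 0.0002 -0.    ] w 0.0293 t 20.1
```

```bash
python3 -m jog '[[0,0,0.001,0,0,0,1],[0,0,0,0,0,0,1],[0,0,0,0,0,0,1],[0,0,0,0,0,0,0.3],[0,0,0,0,0,0,0],[0,0,0,0,0,0,0],[0,0,0,0,0,0,0],[0,0,0,0,0,0,0]]'
python3 -m jog '[[0,0,-0.02,0,0,0,0],[0,0,-0.04,0,0,0,0],[0,0,-0.05,0,0,0,0],[0,0,-0.04,0,0,0,0],[0,0,-0.03,0,0,0,0],[0,0,0,0,0,0,0],[0,0,0,0,0,0,0]]'
python3 - <<'E'
from h import *
plan(.5455,.082,.25,-8)
im,k=snap("w4");t=capture("top");kt=get_calibration("top")
for c in ["red","blue","green","yellow"]:
    print(c,[b for b in blobs(t,c,.04,kt) if abs(b[0][1])<200])
d=spotter.look_for("wrist","gauge");print(d[:1])
a=cv2.imread("pics/w4.png")[90:250,180:350]
cv2.imwrite("pics/w4c.png",np.hstack([cv2.resize(a,(400,376)),cv2.resize(cv2.cvtColor(t,cv2.COLOR_RGB2BGR)[80:280,200:430],(400,376))]))
E
```

```text
clock: 21.1
eef_pos: [0.6911, 0.0124, 0.0898]
ee_rot: [[-0.172, 0.985, -0.0], [0.985, 0.172, 0.0], [0.0, -0.0, -1.0]]
wrist_force: [0.3, 0.6, -0.5]
gripper_width: 0.0853
grasp_force: 0.0
clock: 21.98
eef_pos: [0.6909, 0.0124, 0.2689]
ee_rot: [[-0.172, 0.985, -0.001], [0.985, 0.172, 0.0], [0.0, -0.001, -1.0]]
wrist_force: [0.4, -0.2, 0.2]
gripper_width: 0.0855
grasp_force: 0.0
shift mm [  93.5 -131.3   19.1] turn z -72.1 | at [0.6909 0.0124 0.2689] yaw 99.9 q [-0.1   0.58  0.56  1.56 -0.    1.3 ] tilt [-0.001   0.0001] w 0.0855 t 21.975
red []
blue []
green [([948.4, -125.6], -0.5, 23.7, 22.6, [314.0, 20.0])]
yellow []
[{'box': [255.4, 171.2, 28.9, 64.3], 'confidence': 0.79}]
```

View pics/w4c.png

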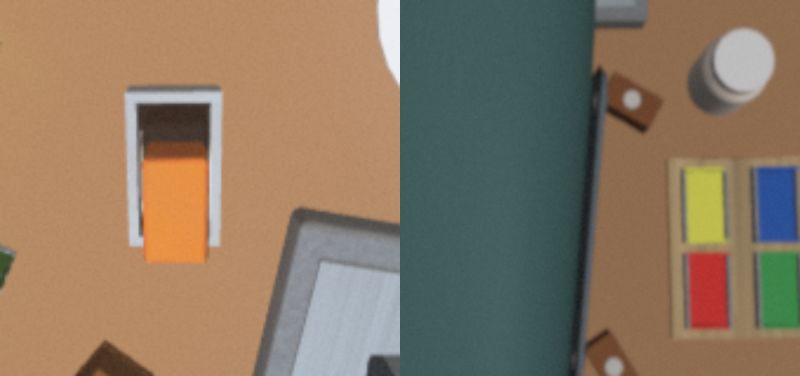

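The gauge is upright and home in its holder (left half); the arm hides the blocks from the top camera. Now to the yellow block.

```bash
python3 -m jog '[[0.019,-0.0263,0.004,0,0,0,0],[0.0245,-0.035,0.005,0,0,0,0],[0.025,-0.035,0.005,0,0,0,0],[0.025,-0.035,0.005,0,0,0,0],[0,0,0,0,0,-10.3,0],[0,0,0,0,0,-10.3,0],[0,0,0,0,0,-10.3,0],[0,0,0,0,0,-10.3,0]]'
python3 -m jog '[[0,0,0,0,0,-10.3,0],[0,0,0,0,0,-10.3,0],[0,0,0,0,0,-10.3,0],[0,0,0,0,0,0,0],[0,0,0,0,0,0,0]]'
python3 - <<'E'
from h import *
plan(.5455,.082,.25,-8)
im,k=snap("w5")
for c in ["red","blue","green","yellow"]:
    print(c,blobs(im,c,.04,k,300))
E
```

```text
clock: 23.12
eef_pos: [0.5452, 0.082, 0.2503]
ee_rot: [[-0.782, 0.623, -0.001], [0.623, 0.782, 0.0], [0.001, -0.001, -1.0]]
wrist_force: [-0.1, -1.5, 0.4]
gripper_width: 0.0853
grasp_force: 0.0
clock: 23.75
eef_pos: [0.5455, 0.0819, 0.2506]
ee_rot: [[-0.99, 0.143, -0.0], [0.143, 0.99, 0.0], [0.0, -0.0, -1.0]]
wrist_force: [-0.5, 0.1, -1.0]
gripper_width: 0.0857
grasp_force: 0.0
shift mm [0.  0.1 0.6] turn z -0.2 | at [0.5455 0.0819 0.2506] yaw 171.8 q [0.   0.31 0.06 1.33 0.   0.15] tilt [-0.0004  0.    ] w 0.0857 t 23.75
red [([442.0, -71.0], -10.0, 79.0, 54.4, [121.0, 97.0])]
blue [([428.3, 87.9], 24.6, 78.1, 42.5, [244.0, 66.0])]
green [([674.1, 345.9], 49.5, 78.0, 62.4, [454.0, 225.0]), ([552.0, -77.3], -14.9, 79.1, 44.0, [136.0, 185.0])]
yellow [([531.9, -237.8], -23.9, 104.5, 41.2, [9.0, 188.0]), ([531.0, 48.4], -7.2, 81.3, 44.9, [226.0, 156.0])]
```

View pics/w5.png

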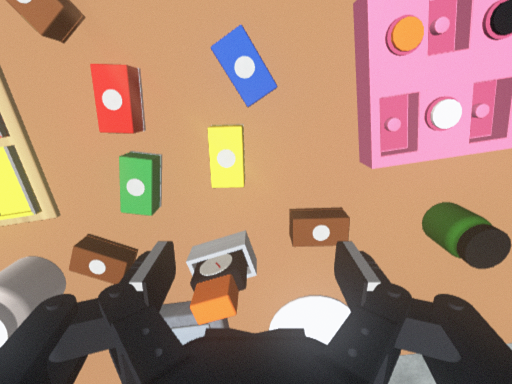

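Yellow has been knocked and is now at (226,156), i.e. (0.531, 0.048) with yaw −7°. Its size reads 81×45, which fits, and it is yellow with a white dot. Grasp it there.

```bash
python3 -m jog '[[0.0096,-0.0353,0.02,0,0,0,0],[0,0,0.05,0,0,-1,0],[0,0,0.05,0,0,0,0],[0,0,0.05,0,0,0,0],[0,0,0.04,0,0,0,0],[0,0,0.02,0,0,0,0],[0,0,0.006,0,0,0,0],[0,0,0,0,0,0,0]]'
python3 - <<'E'
from h import *
plan(.531,.0484,.014,-7.2)
im,k=snap("w6")
for c in ["red","blue","green","yellow"]:
    print(c,blobs(im,c,.04,k,300))
E
```

```text
clock: 24.8
eef_pos: [0.5314, 0.0483, 0.0152]
ee_rot: [[-0.992, 0.123, 0.0], [0.123, 0.992, -0.0], [-0.0, 0.0, -1.0]]
wrist_force: [0.7, 0.5, -0.0]
gripper_width: 0.0855
grasp_force: 0.0
shift mm [0.4 0.  1.2] turn z 0.1 | at [0.5314 0.0483 0.0152] yaw 172.9 q [-0.06  0.44 -0.42  0.71  0.    0.06] tilt [ 0.0002 -0.    ] w 0.0855 t 24.8
red [([452.6, -37.1], -22.7, 74.8, 20.1, [16.0, 114.0])]
blue [([437.2, 89.5], 24.6, 61.6, 46.0, [324.0, 55.0])]
green [([521.6, -59.9], -88.7, 52.5, 45.6, [50.0, 268.0])]
yellow [([528.2, 48.0], -7.1, 86.6, 43.2, [251.0, 253.0])]
```

View pics/w6.png

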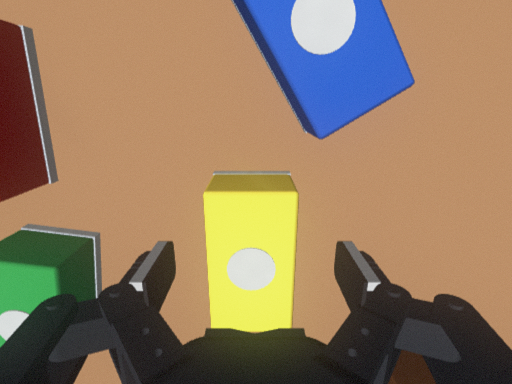

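The yellow block (205–297) is centred between the pads and aligned. Close and lift.

```bash
python3 -m jog '[[0,0,0,0,0,0,1],[0,0,0,0,0,0,1],[0,0,0,0,0,0,1],[0,0,0,0,0,0,1],[0,0,0,0,0,0,1],[0,0,-0.02,0,0,0,1],[0,0,-0.05,0,0,0,1],[0,0,-0.06,0,0,0,1]]'
python3 - <<'E'
from h import *
plan(.5255,-.278,.15,0.6)
E
```

```text
clock: 25.85
eef_pos: [0.5304, 0.0484, 0.1459]
ee_rot: [[-0.993, 0.122, -0.002], [0.122, 0.993, 0.0], [0.002, -0.0, -1.0]]
wrist_force: [2.3, 0.5, -1.7]
gripper_width: 0.0428
grasp_force: 61.4
shift mm [ -35.  -324.5   -4.1] turn z -7.6 | at [0.5304 0.0484 0.1459] yaw 173.0 q [-0.06  0.32 -0.21  1.05  0.    0.06] tilt [-0.0018  0.0001] w 0.0428 t 25.85
```

```bash
python3 -m jog '[[-0.002,-0.0245,-0.005,0,0,0,1],[-0.004,-0.04,-0.01,0,0,0,1],[-0.005,-0.045,-0.01,0,0,0,1],[-0.005,-0.045,-0.01,0,0,0,1],[-0.005,-0.045,0,0,0,0,1],[-0.005,-0.045,0,0,0,0,1],[-0.005,-0.045,0,0,0,0,1],[-0.004,-0.035,0,0,0,-7.6,1]]'
python3 -m jog '[[0,0,0,0,0,0,1],[0,0,0,0,0,0,1]]'
python3 - <<'E'
from h import *
plan(.5255,-.278,.028,0.6)
kt=get_calibration("top");print("pail",world((397.5,112.5),.11,kt))
im,k=snap("w7");s=manip.get_state();print(s["wrist_force"],s["grasp_force"])
for c in ["red","blue","green","yellow"]:
    print(c,blobs(im,c,.014,k,200))
E
```

```text
clock: 26.85
eef_pos: [0.526, -0.2797, 0.1798]
ee_rot: [[-1.0, -0.012, -0.0], [-0.012, 1.0, 0.0], [0.0, 0.0, -1.0]]
wrist_force: [0.8, 0.6, -2.7]
gripper_width: 0.0429
grasp_force: 61.6
clock: 27.1
eef_pos: [0.5262, -0.2775, 0.1798]
ee_rot: [[-1.0, -0.009, -0.0], [-0.009, 1.0, 0.0], [0.0, 0.0, -1.0]]
wrist_force: [0.1, 1.7, -1.1]
gripper_width: 0.0432
grasp_force: 61.6
shift mm [  0.6  -0.6 151.8] turn z -0.1 | at [ 0.5262 -0.2775  0.1798] yaw -179.5 q [-0.62  0.4   0.02  1.19  0.   -0.63] tilt [-0.0003  0.0005] w 0.0432 t 27.1
pail [ 0.6895908  -0.30029901  0.11      ]
[-0.12737846 -0.11612857 -2.08975109] 61.590059995651245
red [([439.1, -68.2], -10.1, 86.5, 65.6, [453.0, 93.0]), ([413.7, -278.8], 0.4, 101.4, 58.4, [254.0, 64.0])]
blue [([530.0, -380.0], 0.7, 102.0, 59.7, [166.0, 173.0])]
green [([559.2, -71.6], -15.0, 86.2, 67.0, [428.0, 198.0]), ([415.2, -379.3], 0.9, 100.6, 54.8, [154.0, 60.0])]
yellow [([641.0, -275.7], 0.4, 226.2, 113.4, [254.0, 252.0]), ([499.5, -274.5], -89.5, 56.3, 44.9, [256.0, 149.0])]
```

View pics/w7.png

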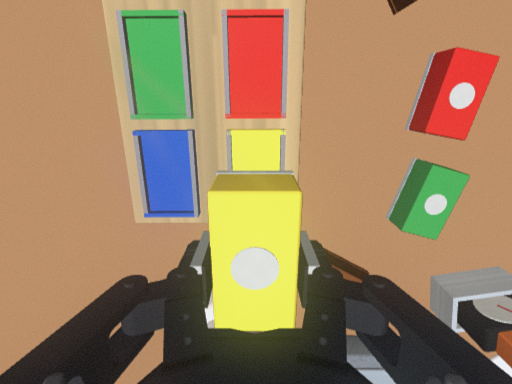

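The yellow block is held straight above its tray, its dot at (255,268) where expected. Tray rectangles: red (254,64), green (154,60), blue (166,173). Lower it.

```bash
python3 -m jog '[[-0.001,-0.001,0.03,0,0,0,1],[0,0,0.04,0,0,0,1],[0,0,0.04,0,0,0,1],[0,0,0.025,0,0,0,1],[0,0,0.01,0,0,0,1],[0,0,0.004,0,0,0,1],[0,0,0,0,0,0,1],[0,0,0,0,0,0,1]]'
```

```text
clock: 28.15
eef_pos: [0.5278, -0.2793, 0.0317]
ee_rot: [[-1.0, -0.01, 0.001], [-0.01, 1.0, -0.001], [-0.001, -0.001, -1.0]]
wrist_force: [0.8, 0.1, -0.4]
gripper_width: 0.0426
grasp_force: 61.6
```

```bash
python3 -m jog '[[0,0,0.002,0,0,0,1],[0,0,0.001,0,0,0,1],[0,0,0,0,0,0,1],[0,0,0,0,0,0,0],[0,0,0,0,0,0,0],[0,0,0,0,0,0,0],[0,0,0,0,0,0,0]]'
python3 -m jog '[[0,0,-0.02,0,0,0,0],[0,0,-0.05,0,0,0,0],[0,0,-0.06,0,0,0,0],[0,0,-0.04,0,0,0,0],[0,0,-0.04,0,0,0,0],[0,0,0,0,0,0,0],[0,0,0,0,0,0,0]]'
python3 - <<'E'
from h import *
im,k=snap("w8")
for c in ["red","blue","green","yellow"]:
    print(c,blobs(im,c,.04,k,200))
print("in tray plane",blobs(im,"yellow",.054,k,200))
plan(.551,-.0775,.2,-15)
E
```

```text
clock: 29.02
eef_pos: [0.5273, -0.279, 0.0278]
ee_rot: [[-1.0, -0.01, -0.0], [-0.01, 1.0, 0.0], [0.0, 0.0, -1.0]]
wrist_force: [-0.3, 0.3, 0.7]
gripper_width: 0.085
grasp_force: 0.0
clock: 29.9
eef_pos: [0.5272, -0.2789, 0.2371]
ee_rot: [[-1.0, -0.01, -0.001], [-0.01, 1.0, 0.0], [0.001, 0.0, -1.0]]
wrist_force: [-0.2, 0.1, -0.1]
gripper_width: 0.0855
grasp_force: 0.0
red [([440.1, -84.4], -10.2, 79.3, 57.4, [422.0, 94.0]), ([416.9, -277.2], 0.1, 93.6, 51.0, [256.0, 69.0])]
blue [([523.5, -371.5], 0.6, 92.8, 54.1, [181.0, 160.0])]
green [([550.5, -87.5], -15.2, 78.7, 58.1, [404.0, 184.0]), ([417.8, -373.4], 0.6, 93.1, 53.9, [172.0, 69.0])]
yellow [([523.4, -274.5], 0.1, 97.1, 54.1, [257.0, 160.0])]
in tray plane [([520.4, -274.6], 0.1, 93.1, 51.9, [257.0, 160.0])]
shift mm [-26.1 201.   36.9] turn z 15.6 | at [ 0.527  -0.2788  0.2367] yaw -179.4 q [-0.62  0.39  0.15  1.34 -0.   -0.63] tilt [-0.0014  0.0009] w 0.0851 t 29.95
```

View pics/w8.png

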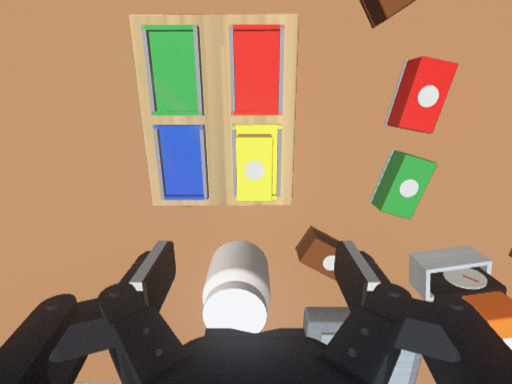

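Yellow is sitting inside its tray (top face 236–272 × 135–201). Green next at (404,184). It is the only green block with a white dot, and the brown ones are the look-alikes.

```bash
python3 -m jog '[[-0.003,0.026,0,0,0,0,0],[-0.005,0.04,0,0,0,0,0],[-0.006,0.045,0,0,0,0,0],[-0.006,0.045,0.01,0,0,0,0],[-0.006,0.045,0.01,0,0,8,0],[0,0,0.01,0,0,7.6,0],[0,0,0,0,0,0,0],[0,0,0,0,0,0,0]]'
python3 - <<'E'
from h import *
k=get_calibration("wrist");im,k=snap("w9")
for c in ["red","blue","green","yellow"]:
    print(c,blobs(im,c,.04,k,200))
d=spotter.look_for("wrist","block_green");print([(np.round(q["box"]),q["confidence"]) for q in d[:3]])
plan(.551,-.0775,.014,-15)
E
```

```text
clock: 30.95
eef_pos: [0.5512, -0.0781, 0.2077]
ee_rot: [[-0.966, 0.257, -0.001], [0.257, 0.966, 0.0], [0.001, -0.0, -1.0]]
wrist_force: [0.1, -0.3, 1.0]
gripper_width: 0.0854
grasp_force: 0.0
red [([418.6, -266.5], 0.6, 94.2, 54.1, [51.0, 96.0]), ([441.2, -76.8], -10.1, 79.0, 43.7, [227.0, 70.0])]
blue [([525.4, -357.1], 0.4, 93.2, 49.8, [28.0, 210.0]), ([431.9, 82.4], 24.6, 76.1, 54.2, [380.0, 23.0])]
green [([551.4, -78.8], -15.0, 79.7, 42.6, [253.0, 171.0]), ([452.6, -336.8], -30.5, 41.8, 18.6, [5.0, 147.0])]
yellow [([524.3, -269.5], 1.7, 94.3, 82.8, [91.0, 191.0])]
[(array([462., 200.,  91.,  48.]), 0.8), (array([253., 170.,  39.,  72.]), 0.67), (array([210., 264.,  65.,  55.]), 0.67)]
shift mm [  0.5   0.7 194. ] turn z 0.1 | at [ 0.5513 -0.0783  0.208 ] yaw 165.1 q [-0.29  0.33 -0.02  1.22 -0.   -0.03] tilt [ 0.0001 -0.    ] w 0.0851 t 31.05
```

Run:
```python
import cv2
a=cv2.imread("pics/w9.png");cv2.imwrite("pics/w9s.png",a)
```

```text
(no output)
```

View pics/w9s.png

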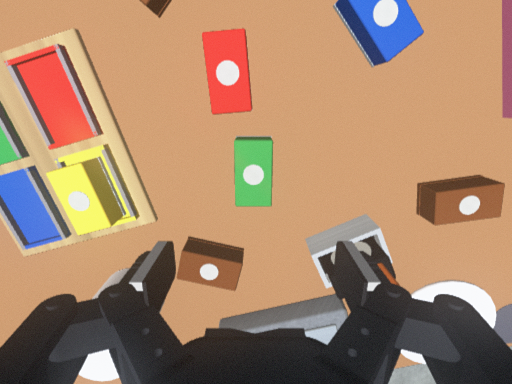

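Run:
```python
from h import *
k=get_calibration("wrist");s=manip.get_state();R=np.array(s["ee_rot"])
for p in [(190,240),(180,282),(243,248)]:
    w=world(p,.04,k);print(w.round(3),(R.T@(w-s["eef_pos"])).round(3))
```

```text
[ 0.615 -0.178  0.04 ] [-0.087 -0.08   0.168]
[ 0.67  -0.211  0.04 ] [-0.149 -0.097  0.168]
[ 0.643 -0.117  0.04 ] [-0.098 -0.013  0.168]
```

The green block (253,171) is measured at (0.551, −0.079), 80×43 mm, and the brown look-alike (210,264) is clear by over 70 mm. Grasp it.

```bash
python3 -m jog '[[0,0,0.03,0,0,0,0],[0,0,0.05,0,0,0,0],[0,0,0.05,0,0,0,0],[0,0,0.04,0,0,0,0],[0,0,0.018,0,0,0,0],[0,0,0.005,0,0,0,0],[0,0,0,0,0,0,0],[0,0,0,0,0,0,0]]'
python3 -m jog '[[0,0,0,0,0,0,1],[0,0,0,0,0,0,1],[0,0,0,0,0,0,1],[0,0,0,0,0,0,1],[0,0,0,0,0,0,1],[0,0,-0.02,0,0,0,1],[0,0,-0.06,0,0,0,1],[0,0,-0.06,0,0,0,1]]'
python3 - <<'E'
from h import *
plan(.4155,-.379,.15,0.6)
E
```

```text
clock: 32.05
eef_pos: [0.5519, -0.078, 0.0158]
ee_rot: [[-0.966, 0.259, 0.001], [0.259, 0.966, -0.0], [-0.002, -0.0, -1.0]]
wrist_force: [0.9, -0.0, -0.4]
gripper_width: 0.0855
grasp_force: 0.0
clock: 33.05
eef_pos: [0.5507, -0.0776, 0.1564]
ee_rot: [[-0.966, 0.259, -0.001], [0.259, 0.966, 0.0], [0.001, 0.0, -1.0]]
wrist_force: [2.1, -0.5, -2.3]
gripper_width: 0.0431
grasp_force: 61.4
shift mm [  52.6 -326.2    6.4] turn z -15.6 | at [ 0.5507 -0.0776  0.1564] yaw 165.0 q [-0.29  0.35 -0.13  1.09  0.   -0.02] tilt [-0.0009  0.0003] w 0.0431 t 33.05
```

```bash
python3 -m jog '[[0.004,-0.026,0,0,0,0,1],[0.007,-0.045,0,0,0,0,1],[0.007,-0.045,0,0,0,0,1],[0.007,-0.045,0,0,0,0,1],[0.007,-0.045,0,0,0,0,1],[0.007,-0.045,0,0,0,0,1],[0.007,-0.045,0,0,0,0,1],[0.006,-0.03,0,0,0,-7.6,1]]'
python3 -m jog '[[0,0,0,0,0,-8,1],[0,0,0,0,0,0,1],[0,0,0,0,0,0,1]]'
python3 - <<'E'
from h import *
plan(.415,-.379,.029,0.6)
im,k=snap("w10")
s=manip.get_state();R=np.array(s["ee_rot"]);T=np.array(s["eef_pos"])
g=cv2.cvtColor(im,cv2.COLOR_RGB2HSV);m=((g[...,1]<50)&(g[...,2]>140)).astype(np.uint8);m[:230]=0;m[300:]=0;m[:,:220]=0;m[:,290:]=0
n,l,st,c=cv2.connectedComponentsWithStats(m)
for i in range(1,n):
    if st[i,4]>150: print("dot",c[i],st[i],"expected",proj(T+R@np.array([0,0,-.025]),k), R.T@(world(c[i],T[2]+.025,k)-T)*1000)
for c in ["red","blue","green","yellow"]:print(c,blobs(im,c,.02,k,300))
E
```

```text
clock: 34.05
eef_pos: [0.4156, -0.3808, 0.1548]
ee_rot: [[-0.992, 0.128, -0.0], [0.128, 0.992, -0.0], [0.0, -0.0, -1.0]]
wrist_force: [0.4, 0.9, -1.1]
gripper_width: 0.0432
grasp_force: 61.6
clock: 34.42
eef_pos: [0.4167, -0.3788, 0.1549]
ee_rot: [[-1.0, -0.008, -0.0], [-0.008, 1.0, 0.0], [0.0, 0.0, -1.0]]
wrist_force: [-0.4, -0.5, -1.3]
gripper_width: 0.0432
grasp_force: 61.5
shift mm [  1.7  -0.2 125.9] turn z -0.2 | at [ 0.4167 -0.3788  0.1549] yaw -179.6 q [-0.88  0.36 -0.11  1.1   0.   -0.89] tilt [-0.0001  0.0001] w 0.0432 t 34.425
dot [254.48161994 270.74890966] [ 231  250   48   42 1605] expected [252.46381889 267.00819018] [ -2.12191412   0.98652251 -24.9999643 ]
red [([455.3, -109.2], 16.2, 61.8, 20.2, [506.0, 214.0]), ([415.2, -276.1], 0.4, 100.0, 62.1, [352.0, 176.0])]
blue []
green [([516.1, -377.2], 0.3, 202.5, 100.6, [255.0, 241.0]), ([387.7, -377.0], -89.6, 52.6, 41.6, [255.0, 151.0])]
yellow [([507.2, -274.5], 2.5, 69.5, 66.6, [345.0, 247.0])]
```

```bash
python3 -m jog '[[0.002,0,0.03,0,0,0,1],[0,0,0.04,0,0,0,1],[0,0,0.035,0,0,0,1],[0,0,0.015,0,0,0,1],[0,0,0.004,0,0,0,1],[0,0,0,0,0,0,1],[0,0,0,0,0,0,1]]'
```

```text
clock: 35.35
eef_pos: [0.4151, -0.3797, 0.0319]
ee_rot: [[-1.0, -0.01, 0.001], [-0.01, 1.0, -0.001], [-0.001, -0.001, -1.0]]
wrist_force: [0.4, -0.1, -0.0]
gripper_width: 0.0428
grasp_force: 61.6
```

```bash
python3 -m jog '[[0,0,0.002,0,0,0,1],[0,0,0.001,0,0,0,1],[0,0,0,0,0,0,1],[0,0,0,0,0,0,0],[0,0,0,0,0,0,0],[0,0,0,0,0,0,0],[0,0,0,0,0,0,0]]'
python3 -m jog '[[0,0,-0.02,0,0,0,0],[0,0,-0.05,0,0,0,0],[0,0,-0.06,0,0,0,0],[0,0,-0.05,0,0,0,0],[0,0,0,0,0,0,0]]'
python3 - <<'E'
from h import *
plan(.4395,-.0765,.21,-10)
E
```

```text
clock: 36.22
eef_pos: [0.4146, -0.3792, 0.0278]
ee_rot: [[-1.0, -0.01, -0.0], [-0.01, 1.0, 0.0], [0.0, 0.0, -1.0]]
wrist_force: [0.4, 0.1, 0.4]
gripper_width: 0.0852
grasp_force: 0.0
clock: 36.85
eef_pos: [0.4157, -0.3804, 0.2115]
ee_rot: [[-1.0, -0.01, 0.004], [-0.01, 1.0, -0.005], [-0.004, -0.005, -1.0]]
wrist_force: [-0.3, -0.2, -1.7]
gripper_width: 0.0854
grasp_force: 0.0
shift mm [-2.700e+01  3.036e+02  1.000e-01] turn z 10.6 | at [ 0.4157 -0.3804  0.2115] yaw -179.4 q [-0.89  0.33 -0.    1.23  0.   -0.9 ] tilt [ 0.0038 -0.0047] w 0.0854 t 36.85
```

Red next.

```bash
python3 -m jog '[[-0.002,0.023,0,0,0,0,0],[-0.004,0.04,0,0,0,0,0],[-0.004,0.048,0,0,0,0,0],[-0.004,0.048,0,0,0,0,0],[-0.004,0.048,0,0,0,0,0],[-0.004,0.048,0,0,0,0,0],[-0.004,0.048,0,0,0,5.3,0],[0,0,0,0,0,5.3,0]]'
python3 -m jog '[[0,0,0,0,0,0,0],[0,0,0,0,0,0,0]]'
python3 - <<'E'
from h import *
im,k=snap("w11")
for c in ["red","blue"]:print(c,blobs(im,c,.04,k,300))
plan(.4395,-.0765,.014,-10)
E
```

```text
clock: 37.85
eef_pos: [0.4362, -0.0723, 0.2069]
ee_rot: [[-0.985, 0.173, -0.002], [0.173, 0.985, 0.001], [0.002, 0.001, -1.0]]
wrist_force: [-0.3, 0.0, 0.7]
gripper_width: 0.0851
grasp_force: 0.0
clock: 38.1
eef_pos: [0.437, -0.0759, 0.2073]
ee_rot: [[-0.985, 0.172, -0.001], [0.172, 0.985, 0.0], [0.001, 0.0, -1.0]]
wrist_force: [0.1, -0.1, 0.7]
gripper_width: 0.0854
grasp_force: 0.0
red [([439.1, -76.6], -10.1, 81.0, 43.5, [253.0, 173.0]), ([411.9, -266.4], 0.7, 93.7, 53.2, [90.0, 177.0])]
blue [([517.5, -357.2], 0.8, 95.8, 50.5, [51.0, 265.0]), ([425.9, 82.9], 25.6, 85.6, 48.5, [392.0, 136.0])]
shift mm [ -2.5  -0.  193.5] turn z 0.0 | at [ 0.4372 -0.0761  0.2075] yaw 170.0 q [-0.36  0.13 -0.28  1.15  0.   -0.18] tilt [-0.0008  0.0003] w 0.0855 t 38.15
```

```bash
python3 -m jog '[[-0.003,0,0.03,0,0,0,0],[0,0,0.05,0,0,0,0],[0,0,0.05,0,0,0,0],[0,0,0.04,0,0,0,0],[0,0,0.018,0,0,0,0],[0,0,0.005,0,0,0,0],[0,0,0,0,0,0,0],[0,0,0,0,0,0,0]]'
python3 -m jog '[[0,0,0,0,0,0,1],[0,0,0,0,0,0,1],[0,0,0,0,0,0,1],[0,0,0,0,0,0,1],[0,0,0,0,0,0,1],[0,0,-0.02,0,0,0,1],[0,0,-0.06,0,0,0,1],[0,0,-0.06,0,0,0,1]]'
python3 - <<'E'
from h import *
plan(.415,-.2785,.15,0.6)
E
```

```text
clock: 39.15
eef_pos: [0.441, -0.0767, 0.0156]
ee_rot: [[-0.985, 0.174, 0.001], [0.174, 0.985, -0.0], [-0.001, -0.0, -1.0]]
wrist_force: [0.8, 0.7, -0.2]
gripper_width: 0.0854
grasp_force: 0.0
clock: 40.15
eef_pos: [0.4399, -0.0762, 0.1565]
ee_rot: [[-0.985, 0.174, -0.001], [0.174, 0.985, 0.0], [0.001, 0.0, -1.0]]
wrist_force: [1.7, -1.1, -1.7]
gripper_width: 0.0431
grasp_force: 62.1
shift mm [ -10.7 -203.5    6.4] turn z -10.6 | at [ 0.4399 -0.0762  0.1565] yaw 170.0 q [-0.35  0.17 -0.38  1.02  0.   -0.18] tilt [-0.0009  0.0003] w 0.0431 t 40.15
```

```bash
python3 -m jog '[[-0.001,-0.0235,0,0,0,0,1],[-0.002,-0.045,0,0,0,0,1],[-0.002,-0.045,0,0,0,0,1],[-0.002,-0.045,0,0,0,0,1],[-0.002,-0.045,0,0,0,-5.3,1],[0,0,0,0,0,-5.3,1],[0,0,0,0,0,0,1],[0,0,0,0,0,0,1]]'
cat >> h.py <<'E'
def held(cols):
    im,k=snap("held");s=manip.get_state();R=np.array(s["ee_rot"]);T=np.array(s["eef_pos"])
    g=cv2.cvtColor(im,cv2.COLOR_RGB2HSV);m=((g[...,1]<50)&(g[...,2]>140)).astype(np.uint8);m[:230]=0;m[300:]=0;m[:,:220]=0;m[:,290:]=0
    n,l,st,c=cv2.connectedComponentsWithStats(m)
    for i in range(1,n):
        if st[i,4]>500: print("dot in tool mm",(R.T@(world(c[i],T[2]+.025,k)-T)*1000).round(1))
    for c in cols:print(c,blobs(im,c,.02,k,300))
E
python3 - <<'E'
from h import *
plan(.415,-.2785,.032,0.6);held(["red","blue","green","yellow"])
E
```

```text
clock: 41.15
eef_pos: [0.4139, -0.2779, 0.1549]
ee_rot: [[-1.0, -0.009, -0.0], [-0.009, 1.0, 0.0], [0.0, 0.0, -1.0]]
wrist_force: [-0.2, -0.6, -1.6]
gripper_width: 0.0425
grasp_force: 62.3
shift mm [ -1.1  -0.6 122.9] turn z -0.1 | at [ 0.4139 -0.2779  0.1549] yaw -179.5 q [-0.75  0.26 -0.27  1.04 -0.   -0.76] tilt [-0.0002  0.0002] w 0.0425 t 41.15
dot in tool mm [ -0.7   1.  -25. ]
red [([510.1, -276.0], 0.5, 202.5, 101.3, [254.0, 253.0]), ([383.7, -277.5], -89.5, 53.6, 37.5, [254.0, 150.0])]
blue [([504.3, -374.3], 9.0, 63.1, 59.1, [162.0, 251.0])]
green [([426.5, -391.7], 0.6, 89.5, 48.5, [145.0, 189.0]), ([413.0, -377.4], 0.8, 92.6, 53.5, [169.0, 163.0])]
yellow []
```

```bash
python3 -m jog '[[-0.0006,-0.001,0.03,0,0,0,1],[0,0,0.04,0,0,0,1],[0,0,0.035,0,0,0,1],[0,0,0.015,0,0,0,1],[0,0,0.004,0,0,0,1],[0,0,0.002,0,0,0,1],[0,0,0,0,0,0,1],[0,0,0,0,0,0,1]]'
```

```text
clock: 42.2
eef_pos: [0.4149, -0.2796, 0.0294]
ee_rot: [[-1.0, -0.01, 0.001], [-0.01, 1.0, -0.001], [-0.001, -0.001, -1.0]]
wrist_force: [0.7, 0.5, 0.1]
gripper_width: 0.0428
grasp_force: 62.5
```

```bash
python3 -m jog '[[0,0,0.001,0,0,0,1],[0,0,0,0,0,0,1],[0,0,0,0,0,0,0],[0,0,0,0,0,0,0],[0,0,0,0,0,0,0],[0,0,0,0,0,0,0]]'
python3 -m jog '[[0,0,-0.02,0,0,0,0],[0,0,-0.05,0,0,0,0],[0,0,-0.06,0,0,0,0],[0,0,-0.05,0,0,0,0],[0,0,0,0,0,0,0]]'
python3 - <<'E'
from h import *
plan(.4275,.0870,.21,24.6)
E
```

```text
clock: 42.95
eef_pos: [0.4146, -0.2794, 0.0278]
ee_rot: [[-1.0, -0.01, -0.0], [-0.01, 1.0, -0.0], [0.0, -0.0, -1.0]]
wrist_force: [0.1, -0.0, -0.3]
gripper_width: 0.0856
grasp_force: 0.0
clock: 43.58
eef_pos: [0.4158, -0.2805, 0.2112]
ee_rot: [[-1.0, -0.01, 0.004], [-0.01, 1.0, -0.004], [-0.004, -0.004, -1.0]]
wrist_force: [0.0, 0.1, -0.6]
gripper_width: 0.0852
grasp_force: 0.0
shift mm [-1.550e+01  3.673e+02 -2.000e-01] turn z -24.0 | at [ 0.4158 -0.2805  0.2112] yaw -179.4 q [-0.76  0.23 -0.15  1.18 -0.   -0.77] tilt [ 0.0043 -0.004 ] w 0.0852 t 43.575
```

```bash
python3 -m jog '[[-0.001,0.027,0,0,0,0,0],[-0.002,0.04,0,0,0,0,0],[-0.002,0.05,0,0,0,0,0],[-0.002,0.05,0,0,0,0,0],[-0.002,0.05,0,0,0,0,0],[-0.002,0.05,0,0,0,0,0],[-0.002,0.05,0,0,0,0,0],[-0.002,0.048,0,0,0,0,0]]'
python3 -m jog '[[0,0,0,0,0,-8,0],[0,0,0,0,0,-8,0],[0,0,0,0,0,-8,0],[0,0,0,0,0,0,0],[0,0,0,0,0,0,0]]'
python3 - <<'E'
from h import *
im,k=snap("w12")
for c in ["blue"]:print(c,blobs(im,c,.04,k,300))
plan(.4275,.087,.014,24.6)
E
```

```text
clock: 44.58
eef_pos: [0.4253, 0.0874, 0.2071]
ee_rot: [[-1.0, -0.01, -0.001], [-0.01, 1.0, -0.0], [0.001, -0.0, -1.0]]
wrist_force: [0.5, -0.8, -0.2]
gripper_width: 0.0857
grasp_force: 0.0
clock: 45.2
eef_pos: [0.4256, 0.0857, 0.2075]
ee_rot: [[-0.911, -0.413, -0.001], [-0.413, 0.911, 0.0], [0.001, 0.0, -1.0]]
wrist_force: [0.7, -0.3, 0.2]
gripper_width: 0.085
grasp_force: 0.0
blue [([426.3, 86.7], 24.4, 79.5, 42.5, [254.0, 172.0])]
shift mm [ -2.3   0.4 193.6] turn z -0.2 | at [0.4257 0.0857 0.2076] yaw -155.6 q [ 0.01  0.12 -0.3   1.15  0.   -0.42] tilt [-0.0005  0.    ] w 0.0855 t 45.25
```

```bash
python3 -m jog '[[-0.0015,0.0005,0.03,0,0,0,0],[0,0,0.05,0,0,0,0],[0,0,0.05,0,0,0,0],[0,0,0.04,0,0,0,0],[0,0,0.018,0,0,0,0],[0,0,0.005,0,0,0,0],[0,0,0,0,0,0,0],[0,0,0,0,0,0,0]]'
python3 -m jog '[[0,0,0,0,0,0,1],[0,0,0,0,0,0,1],[0,0,0,0,0,0,1],[0,0,0,0,0,0,1],[0,0,0,0,0,0,1],[0,0,-0.02,0,0,0,1],[0,0,-0.06,0,0,0,1],[0,0,-0.06,0,0,0,1]]'
python3 - <<'E'
from h import *
plan(.528,-.3795,.155,0.6)
E
```

```text
clock: 46.25
eef_pos: [0.4275, 0.0868, 0.0156]
ee_rot: [[-0.909, -0.416, 0.001], [-0.416, 0.909, 0.0], [-0.001, -0.001, -1.0]]
wrist_force: [-0.2, 0.8, 1.0]
gripper_width: 0.0853
grasp_force: 0.0
clock: 47.25
eef_pos: [0.4263, 0.0868, 0.1566]
ee_rot: [[-0.909, -0.416, -0.001], [-0.416, 0.909, 0.0], [0.001, 0.0, -1.0]]
wrist_force: [2.1, -0.3, -2.1]
gripper_width: 0.0428
grasp_force: 61.6
shift mm [ 101.6 -466.3    1.5] turn z 24.0 | at [0.4263 0.0868 0.1566] yaw -155.4 q [ 0.01  0.15 -0.41  1.01  0.   -0.42] tilt [-0.0009  0.    ] w 0.0428 t 47.25
```

```bash
python3 -m jog '[[0.005,-0.025,0,0,0,0,1],[0.0098,-0.045,0,0,0,0,1],[0.0098,-0.045,0,0,0,0,1],[0.0098,-0.045,0,0,0,0,1],[0.0098,-0.045,0,0,0,0,1],[0.0098,-0.045,0,0,0,0,1],[0.0098,-0.045,0,0,0,0,1],[0.0098,-0.045,0,0,0,0,1]]'
python3 -m jog '[[0.0098,-0.045,0,0,0,0,1],[0.0098,-0.045,0,0,0,0,1],[0.0078,-0.036,0,0,0,0,1],[0,0,0,0,0,8,1],[0,0,0,0,0,8,1],[0,0,0,0,0,8,1],[0,0,0,0,0,0,1],[0,0,0,0,0,0,1]]'
python3 - <<'E'
from h import *
plan(.528,-.379,.032,0.6);held(["red","blue","green","yellow"])
E
```

```text
clock: 48.25
eef_pos: [0.5015, -0.2545, 0.1548]
ee_rot: [[-0.909, -0.416, -0.0], [-0.416, 0.909, 0.0], [0.0, 0.0, -1.0]]
wrist_force: [1.4, -0.6, -0.9]
gripper_width: 0.0429
grasp_force: 61.8
clock: 49.25
eef_pos: [0.529, -0.3789, 0.1548]
ee_rot: [[-1.0, -0.013, -0.0], [-0.013, 1.0, 0.0], [0.0, 0.0, -1.0]]
wrist_force: [0.4, -0.9, -1.0]
gripper_width: 0.0427
grasp_force: 61.8
shift mm [  1.   -0.2 122.8] turn z 0.2 | at [ 0.529  -0.3789  0.1548] yaw -179.2 q [-0.75  0.51  0.13  1.2   0.   -0.76] tilt [-0.0002  0.0002] w 0.0427 t 49.25
dot in tool mm [ -1.1   1.  -25. ]
red [([415.4, -273.7], 0.6, 98.1, 66.1, [371.0, 59.0])]
blue [([625.9, -376.8], 1.1, 204.0, 101.1, [254.0, 253.0]), ([498.8, -375.3], -89.3, 54.4, 39.5, [257.0, 150.0])]
green [([416.8, -377.5], 0.7, 97.9, 61.6, [256.0, 56.0])]
yellow [([530.3, -273.1], 0.4, 107.4, 65.5, [357.0, 171.0])]
```

```bash
python3 -m jog '[[0.001,0.0005,0.03,0,0,0,1],[0,0,0.04,0,0,0,1],[0,0,0.035,0,0,0,1],[0,0,0.015,0,0,0,1],[0,0,0.004,0,0,0,1],[0,0,0.002,0,0,0,1],[0,0,0,0,0,0,1],[0,0,0,0,0,0,1]]'
```

```text
clock: 50.3
eef_pos: [0.5283, -0.3787, 0.0296]
ee_rot: [[-1.0, -0.01, 0.001], [-0.01, 1.0, -0.001], [-0.001, -0.001, -1.0]]
wrist_force: [-0.1, 0.1, -1.0]
gripper_width: 0.0427
grasp_force: 61.8
```

Release, rise and move aside for an overview of rack and bench.

```bash
python3 -m jog '[[0,0,0.001,0,0,0,1],[0,0,0,0,0,0,1],[0,0,0,0,0,0,0],[0,0,0,0,0,0,0],[0,0,0,0,0,0,0],[0,0,0,0,0,0,0]]'
python3 -m jog '[[0,0,-0.02,0,0,0,0],[0,0,-0.05,0,0,0,0],[0,0,-0.06,0,0,0,0],[0.02,0.02,-0.05,0,0,0,0],[0.04,0.04,-0.02,0,0,0,0],[0.04,0.04,0,0,0,0,0],[0.04,0.04,0,0,0,0,0],[0.01,0,0,0,0,0,0]]'
python3 -m jog '[[0,0,0,0,0,0,0],[0,0,0,0,0,0,0]]'
python3 - <<'E'
from h import *
im,k=snap("w13");plan(.5,0,.2,0);w=cv2.imread("pics/w13.png")
sc=cv2.cvtColor(capture("scene"),cv2.COLOR_RGB2BGR)
out=np.hstack([cv2.resize(w,(400,300)),cv2.resize(sc,(400,300))])
z=cv2.resize(sc[130:320,60:240],(400,300));z2=cv2.resize(w[0:300,60:460],(400,300))
cv2.imwrite("pics/fin.png",np.vstack([out,np.hstack([z2,z])]))
E
```

```text
clock: 51.05
eef_pos: [0.528, -0.3785, 0.0278]
ee_rot: [[-1.0, -0.01, -0.0], [-0.01, 1.0, 0.0], [0.0, 0.0, -1.0]]
wrist_force: [-0.2, -0.4, 0.5]
gripper_width: 0.0852
grasp_force: 0.0
clock: 52.05
eef_pos: [0.3745, -0.2376, 0.2284]
ee_rot: [[-1.0, -0.011, 0.0], [-0.011, 1.0, 0.0], [-0.0, 0.0, -1.0]]
wrist_force: [0.1, 0.3, 0.1]
gripper_width: 0.0854
grasp_force: 0.0
clock: 52.3
eef_pos: [0.3774, -0.2408, 0.2278]
ee_rot: [[-1.0, -0.01, 0.0], [-0.01, 1.0, -0.0], [-0.0, -0.0, -1.0]]
wrist_force: [-0.8, -0.1, 0.4]
gripper_width: 0.0852
grasp_force: 0.0
shift mm [-125.1  239.5   27.7] turn z 0.6 | at [ 0.3774 -0.2408  0.2276] yaw -179.4 q [-0.75  0.13 -0.23  1.21  0.   -0.76] tilt [-0.0001  0.0001] w 0.085 t 52.35
```

View pics/fin.png

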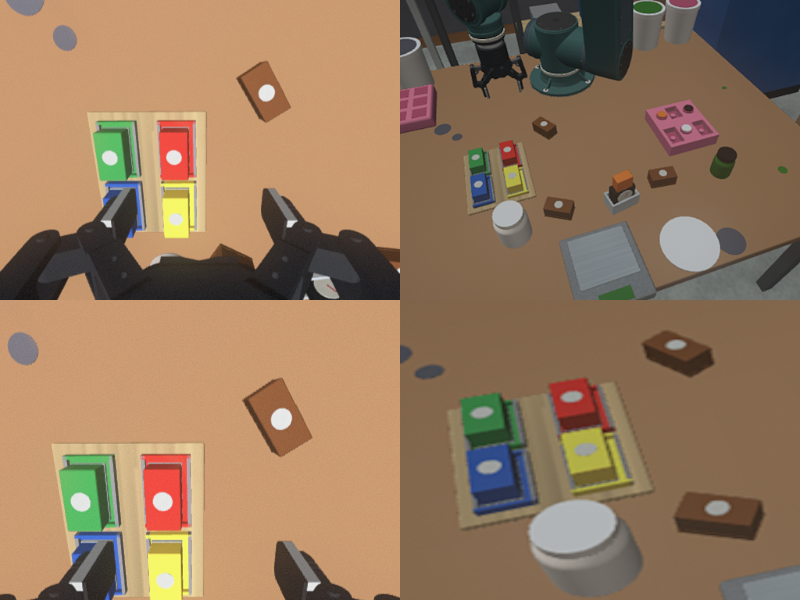

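The final views show all four blocks flat in their own trays and the gauge upright in its holder. The pail and pigment jar are in place and nothing touches the gripper. Handing in.

```bash
python3 -c "
from cell import manip;print(manip.job_done())"
```

```text
the job is handed in; nothing more can be done
None
```

The job is handed in: I pressed the white, orange and black pads in that order at roughly 4–5 N for about a second each, stood the gauge home in its holder, returned all four blocks to their own trays, and left the pail and pigment jar alone.

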